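Prop the marble bin's lid on its stay

TASK

Prop open the marble bin, the plywood bin with amber marbles under its clear lid and an orange handle bar: lift the lid by the bar until the steel stay inside swings up and over under it, then let the lid down gently so that it rests on the stay, and let go. Leave the other bin's lid shut.

Things in the scene. Friction and masses are not known exactly. Their poses are not given: they have to be found in the camera images.
- marble_bar (a point): Centre of the orange handle bar on the marble bin's lid: round, level, 12 mm thick, 122 mm long, pinched across from above (middle 90 mm free). It stands 28 mm in front of the lid's front edge and 38 mm above the hinge's height, 130 mm over the table when shut. With the lid shut: x axis level, from the bar straight across the bin to the hinge; y along the bar; z up. It turns with the lid.
- marble_hinge (a point): Middle of the lid's hinge axis, along the far top edge of the marble bin, 92 mm over the table; y axis along the hinge, parallel to the bar. Shut, the bar is 206 mm nearer the robot and 38 mm higher; opening, it goes up and over in an arc of 209 mm radius and can turn between the fingers, so the gripper may keep pointing down. Bin: 180 x 150 x 90 mm high, fixed, any yaw within 0.3 rad.
- marble_lid (a joint): Opening angle of the marble bin's lid (about 0.3 kg), rad: 0 shut, 1.25 at its stop. It always falls shut on its own unless held or propped. Propped on the stay it rests at about 0.80.
- marble_stay (a joint): Angle of the stay, a 10 mm steel rod, 66 mm long, pivoted inside the bin's left wall: 0 folded under the lid, tip to the robot; 2.62 swung up and over, on its stop. A weak spring lifts it after the lid: it passes over once the lid is beyond 0.84 rad (raise to 0.95 to 1.1), in under half a second. Lowered then, the lid stays propped; lowered sooner, the stay folds down again.
- block_lid (a joint): Opening angle of the lid of the other bin, same make and size, with a grey handle bar and blue, green, white and grey wooden blocks inside: 0 shut. To be left shut.

How it is judged:
On the way, in this order (a step that is already met when the one before it is completed fails the run):
1. the marble bin's lid is raised half way (value of joint marble_lid above 0.5 rad).
2. the lid is raised far enough and the stay has swung over under it (value of joint marble_stay above 2.45 rad), for 0.1 s.
At the end, for the whole second after the job is handed in: The marble bin's lid rests propped on its stay, at rest, at 0.70 to 0.90 rad, with the stay swung over (beyond 2.45 rad), nobody holding it; the other bin's lid is shut (under 0.1 rad) (value of joint marble_lid between 0.7 and 0.9 rad and value of joint marble_stay above 2.45 rad and velocity of joint marble_lid between -0.1 and 0.1 rad/s and value of joint block_lid below 0.1 rad); the robot touches nothing.
It fails at once if the marble bin's lid is dropped (falls faster than 2 rad/s) rather than let down gently (velocity of joint marble_lid below -2 rad/s).
It fails at once if the other bin's lid is opened (value of joint block_lid above 0.15 rad).
It also fails if it takes over 38 s, if anything falls off the work surface, if the arm or the gripper's body presses on something with over 40 N, if the wrist force passes 120 N, or if a joint passes its speed limit or range.

ROBOT

A 6-joint arm with a two-finger parallel gripper is mounted at the origin on the work surface. World frame = base frame: x ahead of the robot, y to its left, z up, the work surface at z = 0. Lengths are in m, angles in rad, forces in N, time in s.
With the tool pointing down it reaches from about 0.375 to 0.9 m from the base axis. Payload 3.1 kg.
Tool frame: the origin (TCP) lies at the very end of the fingers, on their centre line; the grasp point (between the pads) lies 19 mm behind it (hold_point_z is the distance from the TCP to the grasp point, in m); x points along the fingers, y is the direction in which the jaws open and shut, and the axes are right-handed (so a half turn about x gives the same grasp; the last joint's range is limited). The gripper opens to 87 mm and grips with 3 to 60 N. Pads are 19 mm wide; open, the fingers measure 117 mm over their backs; the gripper's body (75 mm by 190 mm) begins 51 mm behind the grasp point.
Start: joints at [-1.284, 0.527, 1.433, -0, 1.181, -0.178], TCP at [0.281, -0.558, 0.223] pointing down, gripper open.
Joint ranges: [-3.08, 3.08], [-0.75, 2.2], [0.22, 2.44], [-1.43, 4.57], [0, 2.65], [-2.85, 2.85]. Speed limits (rad/s): [2.79, 2.79, 3.14, 3.14, 3.14, 3.14].

INTERFACE

Orientations are given as a unit quaternion [x, y, z, w].
In Python, from rig import * gives the robot as it stands.
- The arm moves only by the tool send_rows, never from a script. Its argument "steps" is a list that holds one entry, the list of rows, each a list of 6 numbers: the shift along the tool's x, y, z in cm, then the turn, a rotation vector about the tool's x, y, z in units of 6 degrees (1.0 is 6 degrees). In form: [[[x, y, z, wx, wy, wz], ...]]. A call has 1 to 8 rows; each row shifts and turns the pose as measured when the row begins, along the tool's axes as they then stand; what a row does not reach is not made up. A row lasts 1/12 s, in which the tool goes at most 41.7 mm and 7.16 degrees, less where a joint would pass 70% of its speed; a pose out of reach is approached as far as the arm can. A call is refused whole if a number of a shift passes 4.17 or a number of a turn 1, either way. A call with a gripper value outside its range is refused whole. "gripper" is the closure, from 0 (fully open) to 1 (shut), set as the call begins (left out, the last holds). The fingers move at their own pace and stop on an object; "force" is the grip in N (left out, the last holds). Time passes only in rows, so rows that do not move let the fingers close. It gives the time, the measured TCP pose, the force and the opening at its end, in the units of the state.
- get_obs(): the state, without advancing time (a new reading comes with each control period).
- camera(name): name is "scene" or "side" or "wrist"; returns (picture, depth): 400x640x3 uint8, red, green, blue; 400x640 float32, m along the optical axis (not along the pixel's ray), 0 where there is no reading.
- camera_params(name): a dict with "intrinsics" (3x3 intrinsics, pixels), "position" and "attitude" of the camera in the world; the wrist camera has in their place "T_tool_cam" (4x4, takes a point from camera to tool coordinates, whose origin is the TCP and whose axes are the tool frame's). Camera axes: x right, y down, z forward; pixel columns grow to the right and rows downward; lengths in m; the calibration is good to about 2 mm. A picture is of the moment at which its call begins: read the wrist's pose just before it. camera_params takes no time and is no camera call.
- hand_in(): hands the job in, once; it reports no verdict.
The state is a dict: "time": time; "q": joint angles; "joint_velocities": joint speeds; "joint_torque": joint torques, N m; "position": TCP position; "tool_rot": TCP orientation; "ft_force": force on the tool from outside, world axes, zero at the start; "moment": the same for the moment, N m; "grip_width": finger opening in m.
Only numpy, scipy, OpenCV 4.12 (cv2) and the standard library are available. Lean on these libraries where they do the work, as an engineer would, in place of code of your own. Each camera call takes 0.05 s, during which the arm holds its last target.

## Working session

There is one attempt and no reset: what is moved stays moved. The work goes in short steps, Python scripts to look and compute and a tool call to move; the robot and the scene stay as the last step left them, time stands still between calls to the robot, and variables do not carry over. Pictures are saved under pics/ and viewed, and the job is handed in when it is done.

Besides the shell and the picture viewer there is one more tool, called as name([rows], argument=value, ...), one row to a line, values as JSON. send_rows: Moves the arm, as the interface text tells. Its arguments: {"type":"object","properties":{"steps":{"type":"array"},"gripper":{"type":"number"},"force":{"type":"number"}},"required":["steps"]}

```bash
mkdir -p pics; ls
python3 - <<'E'
from rig import *
import cv2,numpy as np
np.set_printoptions(precision=4,suppress=True)
o=get_obs();print(o)
for n in ["scene","side"]:
    im,d=camera(n);cv2.imwrite(f"pics/{n}0.png",im[:,:,::-1]);np.savez(f"{n}0.npz",im=im,d=d);print(n,camera_params(n))
print(camera_params("wrist"))
E
```

```text
pics
{'time': 0.0, 'q': array([-1.2835,  0.5285,  1.4339, -0.    ,  1.1814, -0.1785]), 'joint_velocities': array([-0.0009, -0.0005,  0.001 ,  0.0015,  0.0008,  0.0008]), 'joint_torque': array([  0.0004, -44.004 , -17.6595,   0.0633,   0.0583,  -0.0002]), 'position': array([ 0.2805, -0.5577,  0.2216]), 'tool_rot': array([-0.688 , -0.164 ,  0.6881, -0.1624]), 'ft_force': array([-0.7549,  0.8703, -0.884 ]), 'moment': array([ 0.0026, -0.0473,  0.0238]), 'grip_width': 0.08689937261573481}
scene {'intrinsics': array([[423.2952,   0.    , 317.8911],
       [  0.    , 423.2952, 193.0855],
       [  0.    ,   0.    ,   1.    ]]), 'position': array([1.0198, 0.0721, 0.8352]), 'attitude': array([ 0.6113,  0.7389, -0.2197, -0.179 ])}
side {'intrinsics': array([[393.2378,   0.    , 318.6278],
       [  0.    , 393.2378, 202.7518],
       [  0.    ,   0.    ,   1.    ]]), 'position': array([0.4596, 0.4757, 0.6113]), 'attitude': array([-0.1187,  0.9088, -0.3969,  0.0497])}
{'intrinsics': array([[288.5859,   0.    , 319.2822],
       [  0.    , 288.5859, 205.5352],
       [  0.    ,   0.    ,   1.    ]]), 'T_tool_cam': array([[-0.0009, -0.2877,  0.9577, -0.1616],
       [ 1.    , -0.0006,  0.0008,  0.0003],
       [ 0.0004,  0.9577,  0.2877, -0.0781],
       [ 0.    ,  0.    ,  0.    ,  1.    ]])}
```

View pics/scene0.png

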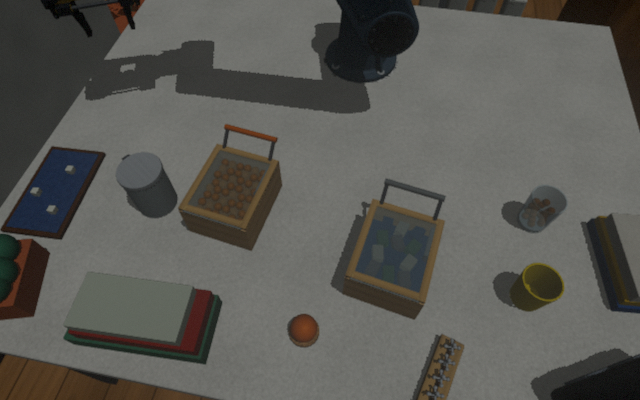

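View pics/side0.png

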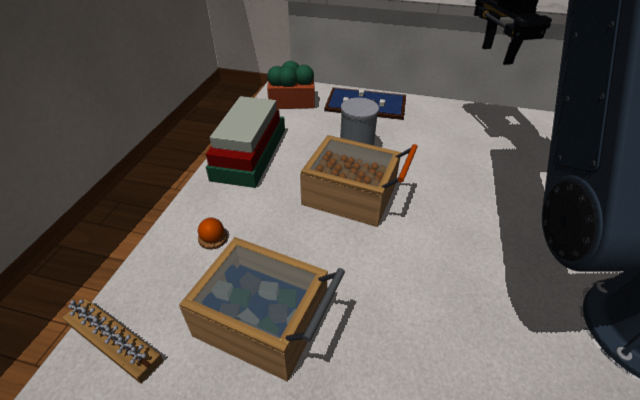

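Marble bin: the orange bar runs from about (227,127) to (276,138) in the scene view and (402,182) to (414,147) in the side view. The block bin, with the grey bar, is well to the robot's left. Next I measure the orange bar.

```bash
cat > h.py <<'E'
from rig import *
import cv2,numpy as np
from scipy.spatial.transform import Rotation as R
np.set_printoptions(precision=4,suppress=True)
def rays(n,uv):
    p=camera_params(n);K=p["intrinsics"];uv=np.atleast_2d(uv).astype(float)
    d=np.c_[(uv-K[[0,1],[2,2]])/K[0,0],np.ones(len(uv))]
    return p["position"],R.from_quat(p["attitude"]).apply(d)
def plane(n,uv,z):
    c,d=rays(n,uv);return c+d*((z-c[2])/d[:,2])[:,None]
def orange(im,box):
    hsv=cv2.cvtColor(im,cv2.COLOR_RGB2HSV)
    m=cv2.inRange(hsv,(3,190,90),(15,255,255));k=np.zeros_like(m);x0,y0,x1,y1=box;k[y0:y1,x0:x1]=1;m=m*k
    nn,l,s,_=cv2.connectedComponentsWithStats(m);i=1+np.argmax(s[1:,4]);return l==i
E
python3 - <<'E'
from h import *
for n,b in [("scene",(215,115,285,150)),("side",(385,130,430,195))]:
    f=np.load(n+"0.npz");m=orange(f["im"],b);v,u=np.nonzero(m)
    uv=np.c_[u,v];c=uv.mean(0);w=np.linalg.svd(uv-c,full_matrices=False)[2][0];t=(uv-c)@w
    e=np.array([c+w*t.min(),c,c+w*t.max(),c+w*(t.min()+t.max())/2]);P=plane(n,e,.130)
    print(n,len(u),e.round(1).tolist());print(P,"len",np.linalg.norm(P[0]-P[2]),"dir",np.arctan2(*(P[2]-P[0])[[1,0]]))
    dd=f["d"][v,u];c0,r=rays(n,uv);Q=c0+r*dd[:,None];print("depth med",np.median(Q[dd>0],axis=0))
    # lid frame: bin top wood rim at z=.09 points
E
```

```text
scene 25 [[233.8, 127.7], [239.9, 129.3], [246.0, 130.9], [239.9, 129.3]]
[[ 0.4373 -0.2318  0.13  ]
 [ 0.4394 -0.2173  0.13  ]
 [ 0.4415 -0.2026  0.13  ]
 [ 0.4394 -0.2172  0.13  ]] len 0.029449203435869896 dir 1.4274564474829785
depth med [ 0.4439 -0.215   0.1357]
side 181 [[414.7, 144.9], [407.0, 163.0], [399.5, 180.8], [407.1, 162.8]]
[[ 0.4379 -0.2563  0.13  ]
 [ 0.4476 -0.1872  0.13  ]
 [ 0.4561 -0.1266  0.13  ]
 [ 0.4475 -0.1879  0.13  ]] len 0.13099005881641498 dir 1.4315976666385648
depth med [ 0.4475 -0.1791  0.1359]
```

Run:
```python
from h import *
L={}
for n,b in [("scene",(215,115,285,150)),("side",(385,130,430,195))]:
    f=np.load(n+"0.npz");hsv=cv2.cvtColor(f["im"],cv2.COLOR_RGB2HSV)
    m=cv2.inRange(hsv,(3,130,70),(18,255,255));k=np.zeros_like(m);k[b[1]:b[3],b[0]:b[2]]=1
    nn,l,s,_=cv2.connectedComponentsWithStats(m*k);i=1+np.argmax(s[1:,4]);v,u=np.nonzero(l==i)
    uv=np.c_[u,v];c=uv.mean(0);w=np.linalg.svd(uv-c,full_matrices=False)[2][0];t=(uv-c)@w
    e=np.array([c+w*t.min(),c+w*t.max()]);P=plane(n,e,.130)
    if P[0,1]>P[1,1]:P=P[::-1];e=e[::-1]
    L[n]=e
    print(n,len(u),e.round(1).tolist());print(P,P.mean(0),"len",np.linalg.norm(P[0]-P[1]),"dir",np.arctan2(*(P[1]-P[0])[[1,0]]))
    dd=f["d"][v,u];c0,r=rays(n,uv);Q=c0+r*dd[:,None];print("depth med",np.median(Q[dd>0],axis=0))
for i in range(2):
    c1,d1=rays("scene",L["scene"][i]);c2,d2=rays("side",L["side"][i]);A=np.c_[d1[0],-d2[0]];s=np.linalg.lstsq(A,c2-c1,rcond=None)[0]
    print("tri",c1+d1[0]*s[0],c2+d2[0]*s[1])
```

```text
scene 217 [[224.8, 125.8], [275.9, 139.5]]
[[ 0.4359 -0.2531  0.13  ]
 [ 0.453  -0.1323  0.13  ]] [ 0.4445 -0.1927  0.13  ] len 0.12196259911882505 dir 1.4303107829606345
depth med [ 0.4486 -0.1909  0.1348]
side 219 [[414.8, 144.3], [399.5, 181.2]]
[[ 0.4378 -0.2584  0.13  ]
 [ 0.4561 -0.1254  0.13  ]] [ 0.4469 -0.1919  0.13  ] len 0.13425929711869528 dir 1.4339967954402437
depth med [ 0.4477 -0.1795  0.1357]
tri [ 0.4387 -0.2515  0.1334] [ 0.438  -0.252   0.1342]
tri [ 0.4529 -0.1323  0.1299] [ 0.4561 -0.1297  0.1266]
```

```bash
cat >> h.py <<'E'
yaw=1.432-np.pi/2
H=np.array([np.cos(yaw),np.sin(yaw),0]); BAR=np.array([.4455,-.192,.130]); HINGE=BAR+.206*H-[0,0,.038]
def tgtR(near):
    best=None
    for s in (1,-1):
        x=np.array([0,0,-1.]);y=s*H;T=R.from_matrix(np.c_[x,y,np.cross(x,y)])
        a=(near.inv()*T).magnitude()
        if best is None or a<best[0]:best=(a,T)
    return best[1]
def bar(th):
    a=np.arctan2(.038,.206)+th;return HINGE-H*.2095*np.cos(a)+[0,0,.2095*np.sin(a)]
def togo(p):
    o=get_obs();r=R.from_quat(o["tool_rot"]);T=tgtR(r)
    print("pos",o["position"],"shift tool cm",r.inv().apply(p-o["position"])*100,"turn",np.degrees((r.inv()*T).as_rotvec())/6,"q",o["q"],"F",o["ft_force"],"w",o["grip_width"],"t",o["time"])
def plan(p,n):
    o=get_obs();r=R.from_quat(o["tool_rot"]);T=tgtR(r);w=(r.inv()*T).as_rotvec();p0=o["position"]
    for i in range(n):
        ri=r*R.from_rotvec(w*i/n);print((ri.inv().apply(p-p0)*100/n).round(2),(np.degrees(w)/6/n).round(2))
G=np.array([0,0,-.019])
E
python3 - <<'E'
from h import *
print(BAR,HINGE)
togo(BAR+[0,0,.06]+G);plan(BAR+[0,0,.08]+G,14)
E
```

```text
[ 0.4455 -0.192   0.13  ] [ 0.6495 -0.2205  0.092 ]
pos [ 0.2805 -0.5578  0.2217] shift tool cm [  5.1256 -25.2619 -31.1645] turn [-9.2266 -0.0117  0.0151] q [-1.2835  0.5284  1.4338 -0.      1.1814 -0.1785] F [-0.0921  0.46    0.8361] w 0.08685262370387134 t 0.1
[ 0.22 -1.8  -2.23] [-0.66 -0.    0.  ]
[ 0.22 -1.65 -2.35] [-0.66 -0.    0.  ]
[ 0.22 -1.48 -2.45] [-0.66 -0.    0.  ]
[ 0.22 -1.31 -2.55] [-0.66 -0.    0.  ]
[ 0.22 -1.13 -2.63] [-0.66 -0.    0.  ]
[ 0.22 -0.95 -2.71] [-0.66 -0.    0.  ]
[ 0.22 -0.76 -2.76] [-0.66 -0.    0.  ]
[ 0.22 -0.56 -2.81] [-0.66 -0.    0.  ]
[ 0.22 -0.37 -2.84] [-0.66 -0.    0.  ]
[ 0.22 -0.17 -2.86] [-0.66 -0.    0.  ]
[ 0.22  0.03 -2.87] [-0.66 -0.    0.  ]
[ 0.22  0.22 -2.86] [-0.66 -0.    0.  ]
[ 0.22  0.42 -2.84] [-0.66 -0.    0.  ]
[ 0.22  0.61 -2.8 ] [-0.66 -0.    0.  ]
```

send_rows([
  [[0,-1.8,-2.2,-0.66,0,0],[0,-1.65,-2.35,-0.66,0,0],[0,-1.5,-2.45,-0.66,0,0],[0,-1.3,-2.55,-0.66,0,0],[0,-1.1,-2.6,-0.66,0,0],[0,-0.95,-2.7,-0.66,0,0],[0,-0.75,-2.75,-0.66,0,0],[0,-0.55,-2.8,-0.66,0,0]],
], gripper=0, force=20)

```text
time: 0.77
position: [0.3721, -0.3458, 0.2174]
tool_rot: [-0.614, -0.351, 0.615, -0.348]
ft_force: [0.4, 0.4, 0.3]
grip_width: 0.0871
```

Run:
```python
from h import *
togo(BAR+[0,0,.08]+G);plan(BAR+[0,0,.08]+G,8)
```

```text
pos [ 0.3721 -0.3458  0.2174] shift tool cm [  2.6552  -1.5487 -16.9699] turn [-3.8026 -0.0152  0.039 ] q [-0.9684  0.3796  1.725  -0.0013  1.0412 -0.4308] F [0.356  0.3999 0.3253] w 0.08714301840532189 t 0.7667
[ 0.33 -0.19 -2.12] [-0.48 -0.    0.  ]
[ 0.33 -0.09 -2.13] [-0.48 -0.    0.  ]
[ 0.33  0.02 -2.13] [-0.48 -0.    0.  ]
[ 0.33  0.12 -2.13] [-0.48 -0.    0.  ]
[ 0.33  0.23 -2.12] [-0.48 -0.    0.  ]
[ 0.33  0.33 -2.1 ] [-0.48 -0.    0.  ]
[ 0.33  0.44 -2.08] [-0.48 -0.    0.  ]
[ 0.33  0.54 -2.06] [-0.48 -0.    0.  ]
```

send_rows([
  [[0.3,-0.2,-2.2,-0.48,0,0],[0.3,-0.1,-2.2,-0.48,0,0],[0.3,0,-2.2,-0.48,0,0],[0.3,0.1,-2.2,-0.48,0,0],[0.3,0.25,-2.2,-0.48,0,0],[0.3,0.35,-2.2,-0.48,0,0],[0.3,0.45,-2.1,-0.48,0,0],[0.3,0.55,-2.1,-0.48,0,0]],
])

```text
time: 1.43
position: [0.4468, -0.1741, 0.1915]
tool_rot: [-0.527, -0.474, 0.527, -0.468]
ft_force: [0.4, -0.5, 0.8]
grip_width: 0.0869
```

Run:
```python
from h import *
togo(BAR+G)
im,d=camera("wrist");cv2.imwrite("pics/w1.png",im[:,:,::-1])
im,d=camera("side");cv2.imwrite("pics/s1.png",im[:,:,::-1])
```

```text
pos [ 0.4468 -0.1741  0.1915] shift tool cm [8.0421 0.1262 1.844 ] turn [ 0.2535 -0.0569  0.0691] q [-0.6064  0.3826  1.8171  0.0024  0.9511 -0.4955] F [ 0.396  -0.5137  0.8271] w 0.08692745696901276 t 1.4333
```

View pics/w1.png

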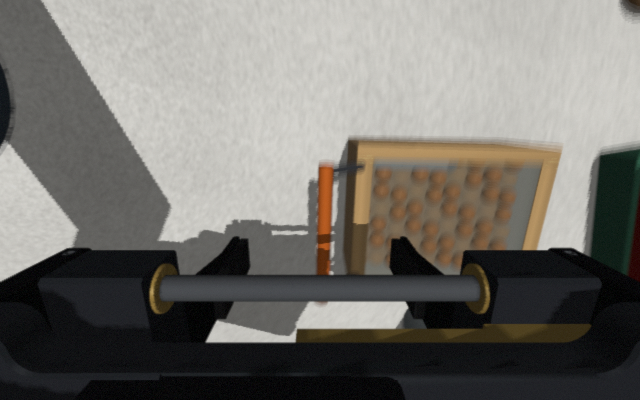

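View pics/s1.png

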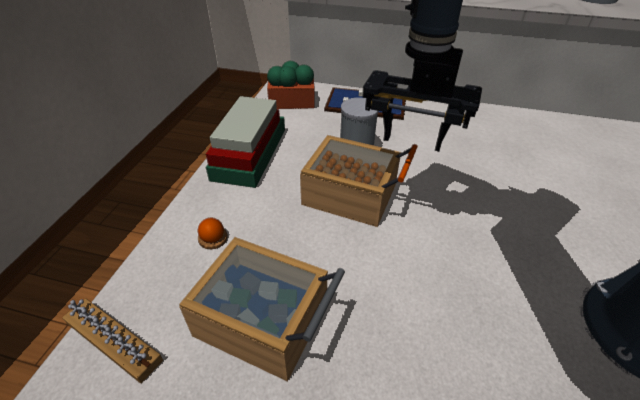

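send_rows([
  [[1,0.05,0.6,0.25,-0.05,0.07],[1,0.05,0.6,0,0,0],[1,0,0.6,0,0,0],[0.5,0,0.2,0,0,0],[0,0,0,0,0,0]],
], gripper=0.15)

```text
time: 1.95
position: [0.4447, -0.1944, 0.1541]
tool_rot: [-0.533, -0.465, 0.533, -0.464]
ft_force: [-0.2, -0.8, -0.3]
grip_width: 0.0747
```

Run:
```python
from h import *
togo(BAR+G)
o=get_obs();r=R.from_quat(o["tool_rot"])
im,d=camera("wrist");cv2.imwrite("pics/w2.png",im[:,:,::-1])
p=camera_params("wrist");K=p["intrinsics"];T=p["T_tool_cam"]
hsv=cv2.cvtColor(im,cv2.COLOR_RGB2HSV);m=cv2.inRange(hsv,(3,170,70),(15,255,255))
n,l,s,_=cv2.connectedComponentsWithStats(m);i=1+np.argmax(s[1:,4]);print(s[i])
for v in range(s[i,1]+8,s[i,1]+s[i,3]-5,12):
    u=np.nonzero(l[v]==i)[0]
    e=np.array([(u.mean()-K[0,2])/K[0,0],(v-K[1,2])/K[0,0],1]);dw=r.apply(T[:3,:3]@e);c=o["position"]+r.apply(T[:3,3])
    P=c+dw*(.132-c[2])/dw[2];print(v,u.min(),u.max(),P,"off along H from model",(P-BAR)@H,"tool",r.inv().apply(P-o["position"])*100)
```

```text
pos [ 0.4447 -0.1944  0.1541] shift tool cm [ 4.3123  0.0471 -0.249 ] turn [ 0.0246 -0.0065  0.0117] q [-0.6429  0.4478  1.8456  0.      0.8496 -0.5067] F [-0.2003 -0.8308 -0.3212] w 0.0746626513154609 t 1.95
[ 314  145   18  130 2035]
153 315 331 [ 0.4542 -0.1376  0.132 ] off along H from model 0.0011326761300998146 tool [ 2.2159  0.172  -5.7586]
165 315 330 [ 0.4529 -0.1451  0.132 ] off along H from model 0.0008583066097793673 tool [ 2.2154  0.1426 -5.0005]
177 315 330 [ 0.4519 -0.1528  0.132 ] off along H from model 0.0009002333224352559 tool [ 2.2149  0.1448 -4.2239]
189 315 330 [ 0.4508 -0.1607  0.132 ] off along H from model 0.0009431901390919706 tool [ 2.2144  0.147  -3.4283]
201 315 330 [ 0.4497 -0.1687  0.132 ] off along H from model 0.0009872154950925356 tool [ 2.2138  0.1493 -2.6128]
213 315 329 [ 0.4483 -0.177   0.132 ] off along H from model 0.0006971919478963025 tool [ 2.2133  0.1182 -1.7769]
225 315 329 [ 0.4472 -0.1855  0.132 ] off along H from model 0.000739202785798985 tool [ 2.2127  0.1202 -0.9196]
237 315 330 [ 0.4463 -0.1942  0.132 ] off along H from model 0.0011261169463198818 tool [ 2.212   0.1566 -0.0401]
249 315 329 [ 0.4448 -0.2031  0.132 ] off along H from model 0.0008265236215666751 tool [2.2115 0.1243 0.8624]
261 315 329 [ 0.4435 -0.2123  0.132 ] off along H from model 0.0008719211270674335 tool [2.2108 0.1265 1.7888]
```

View pics/w2.png

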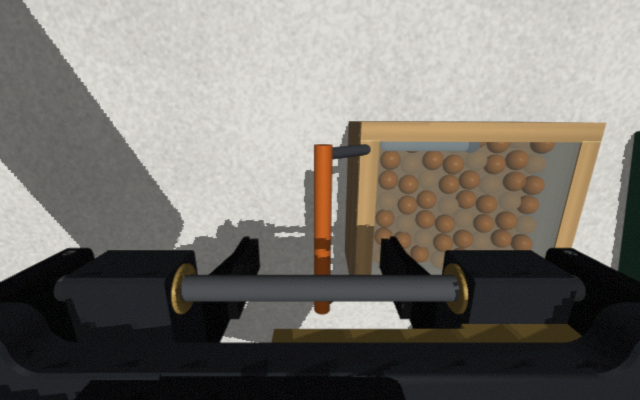

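The wrist view puts the bar at columns 315–330, between the fingers. It agrees with the model to 1 mm in position and in yaw, so I lower and close.

send_rows([
  [[1.1,0.12,-0.25,0,0,0],[1.1,0,0,0,0,0],[1.1,0,0,0,0,0],[0.6,0,0,0,0,0],[0.3,0,0,0,0,0],[0,0,0,0,0,0]],
])

```text
time: 2.5
position: [0.4476, -0.1954, 0.1129]
tool_rot: [0.534, 0.462, -0.533, 0.465]
ft_force: [-0.6, -0.5, -0.4]
grip_width: 0.0739
```

send_rows([
  [[0,0,0,0,0,0],[0,0,0,0,0,0],[0,0,0,0,0,0],[0,0,0,0,0,0],[0,0,0,0,0,0],[0,0,0,0,0,0]],
], gripper=1, force=20)

```text
time: 3.0
position: [0.4489, -0.1964, 0.1151]
tool_rot: [0.534, 0.461, -0.533, 0.466]
ft_force: [0.3, 0.0, -0.0]
grip_width: 0.0418
```

Run:
```python
from h import *
togo(BAR+G)
o=get_obs();r=R.from_quat(o["tool_rot"]);p0=o["position"]
ths=np.r_[0:1.021:.06]
for a,b in zip(ths[:-1],ths[1:]): print(round(b,2),(r.inv().apply(bar(b)-bar(a))*100).round(2),(r.inv().apply(bar(b)-bar(0))*100).round(2))
```

```text
pos [ 0.4489 -0.1964  0.1151] shift tool cm [ 0.4043 -0.3976 -0.3867] turn [-0.0137  0.0359 -0.0675] q [-0.641   0.5184  1.8735  0.0001  0.7418 -0.5009] F [ 0.3231  0.0388 -0.0326] w 0.04182635776138764 t 3.0
0.06 [-1.23  0.27  0.  ] [-1.23  0.27  0.  ]
0.12 [-1.21  0.35  0.  ] [-2.43  0.62  0.01]
0.18 [-1.19  0.42  0.  ] [-3.62  1.04  0.01]
0.24 [-1.16  0.49  0.  ] [-4.78  1.53  0.02]
0.3 [-1.13  0.56  0.  ] [-5.9   2.09  0.02]
0.36 [-1.09  0.62  0.  ] [-7.    2.71  0.02]
0.42 [-1.05  0.69  0.  ] [-8.05  3.4   0.03]
0.48 [-1.01  0.75  0.  ] [-9.06  4.15  0.03]
0.54 [-0.96  0.81  0.  ] [-10.02   4.96   0.03]
0.6 [-0.91  0.87  0.  ] [-10.93   5.82   0.03]
0.66 [-0.86  0.92  0.  ] [-11.79   6.74   0.03]
0.72 [-0.8   0.97  0.  ] [-12.59   7.71   0.04]
0.78 [-0.74  1.01  0.  ] [-13.33   8.72   0.04]
0.84 [-0.68  1.06  0.  ] [-14.01   9.78   0.04]
0.9 [-0.61  1.1   0.  ] [-14.62  10.88   0.04]
0.96 [-0.55  1.13  0.  ] [-15.17  12.01   0.04]
1.02 [-0.48  1.16  0.  ] [-15.65  13.17   0.04]
```

The tool drifts a little on zero rows. I correct that and carry on closing.

send_rows([
  [[0.4,-0.3,-0.3,0,0,0],[0,0,0,0,0,0],[0.1,0,0,0,0,0],[0,0,0,0,0,0]],
])

```text
time: 3.33
position: [0.446, -0.1924, 0.1099]
tool_rot: [0.534, 0.461, -0.533, 0.467]
ft_force: [-0.4, -0.2, -1.1]
grip_width: 0.015
```

Run:
```python
from h import *
togo(BAR+G)
```

```text
pos [ 0.446  -0.1924  0.1099] shift tool cm [-0.1143 -0.0565 -0.0357] turn [-0.0112  0.0373 -0.0705] q [-0.6379  0.524   1.8877  0.0002  0.7215 -0.4981] F [-0.4147 -0.1754 -1.0799] w 0.015039442781810032 t 3.3333
```

send_rows([
  [[0,0,0,0,0,0],[0,0,0,0,0,0],[0,0,0,0,0,0]],
])

```text
time: 3.58
position: [0.4472, -0.1927, 0.1099]
tool_rot: [0.535, 0.46, -0.533, 0.467]
ft_force: [0.5, -0.1, -0.1]
grip_width: 0.0115
```

Run:
```python
from h import *
togo(BAR+G)
im,d=camera("wrist");cv2.imwrite("pics/w3.png",im[:,:,::-1])
```

```text
pos [ 0.4472 -0.1927  0.1099] shift tool cm [-0.1118 -0.1746 -0.0442] turn [-0.0133  0.04   -0.0907] q [-0.6374  0.5244  1.8864  0.0013  0.7204 -0.4982] F [ 0.5006 -0.0978 -0.1459] w 0.011541359629257456 t 3.5833
```

View pics/w3.png

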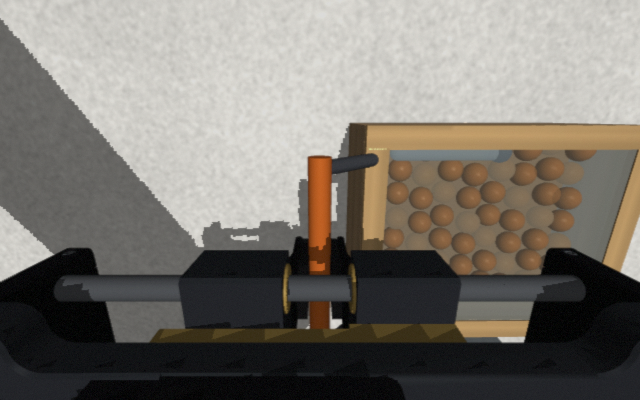

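The bar (columns 308–330) is between the pads and the width reads 11.5 mm, so it is gripped. I lift along the arc.

send_rows([
  [[-1.2,0.25,0,0,0,0],[-1.2,0.35,0,0,0,0],[-1.2,0.4,0,0,0,0],[-1.2,0.5,0,0,0,0],[-1.1,0.55,0,0,0,0],[-1.1,0.6,0,0,0,0]],
])

```text
time: 4.13
position: [0.4713, -0.1961, 0.1784]
tool_rot: [-0.534, -0.462, 0.534, -0.465]
ft_force: [2.1, -2.0, -4.6]
grip_width: 0.0113
```

```bash
cat >> h.py <<'E'
def theta():
    o=get_obs();r=R.from_quat(o["tool_rot"]);g=o["position"]+r.apply([-.019,0,0]);d=g-HINGE
    return np.arctan2(d[2],-d@H)-np.arctan2(.038,.206),np.hypot(d[2],d@H)
def arc(th):
    print("theta,rad",theta());togo(bar(th)+G)
E
python3 - <<'E'
from h import *
arc(.6)
E
```

```text
theta,rad (np.float64(0.34733102557827805), np.float64(0.20852737393520102))
pos [ 0.4713 -0.1961  0.1784] shift tool cm [-4.2258  3.1415 -0.0462] turn [-0.0222  0.0204 -0.0205] q [-0.6129  0.4364  1.7656 -0.0012  0.9367 -0.4711] F [ 2.0573 -1.9781 -4.6342] w 0.011339479905917212 t 4.1333
```

send_rows([
  [[-1.1,0.65,0,0,0,0],[-1.05,0.7,0,0,0,0],[-1,0.75,0,0,0,0],[-1,0.8,0,0,0,0],[-0.9,0.87,0,0,0,0],[-0.85,0.92,0,0,0,0]],
])

```text
time: 4.63
position: [0.5173, -0.2026, 0.236]
tool_rot: [-0.533, -0.464, 0.535, -0.463]
ft_force: [1.1, -1.4, -5.2]
grip_width: 0.0114
```

Run:
```python
from h import *
arc(1.02)
```

```text
theta,rad (np.float64(0.7028909400360888), np.float64(0.21061992631683507))
pos [ 0.5173 -0.2026  0.236 ] shift tool cm [-3.259   5.7846 -0.0684] turn [-0.0316  0.0105  0.0309] q [-0.573   0.4191  1.5909 -0.0026  1.1341 -0.4298] F [ 1.1291 -1.369  -5.2284] w 0.01141742037342885 t 4.6333
```

send_rows([
  [[-0.75,1,0,0,0,0],[-0.7,1.05,0,0,0,0],[-0.6,1.1,0,0,0,0],[-0.55,1.1,0,0,0,0],[-0.5,1.15,0,0,0,0],[0,0,0,0,0,0],[0,0,0,0,0,0]],
])

```text
time: 5.22
position: [0.5606, -0.2087, 0.2656]
tool_rot: [-0.525, -0.473, 0.542, -0.454]
ft_force: [-2.7, -0.2, 0.6]
grip_width: 0.0116
```

Run:
```python
from h import *
arc(1.02)
im,d=camera("scene");cv2.imwrite("pics/c4.png",im[:,:,::-1])
im,d=camera("side");cv2.imwrite("pics/s4.png",cv2.resize(im[40:280,220:540,::-1],None,fx=2.4,fy=2.4))
```

```text
theta,rad (np.float64(0.955751130066069), np.float64(0.21215909392081803))
pos [ 0.5606 -0.2087  0.2656] shift tool cm [-0.3343  1.4094 -0.0644] turn [-0.0149  0.0047  0.3525] q [-0.5354  0.4616  1.424  -0.0153  1.2899 -0.3905] F [-2.7372 -0.1866  0.5688] w 0.01158066937415097 t 5.2167
```

View pics/s4.png

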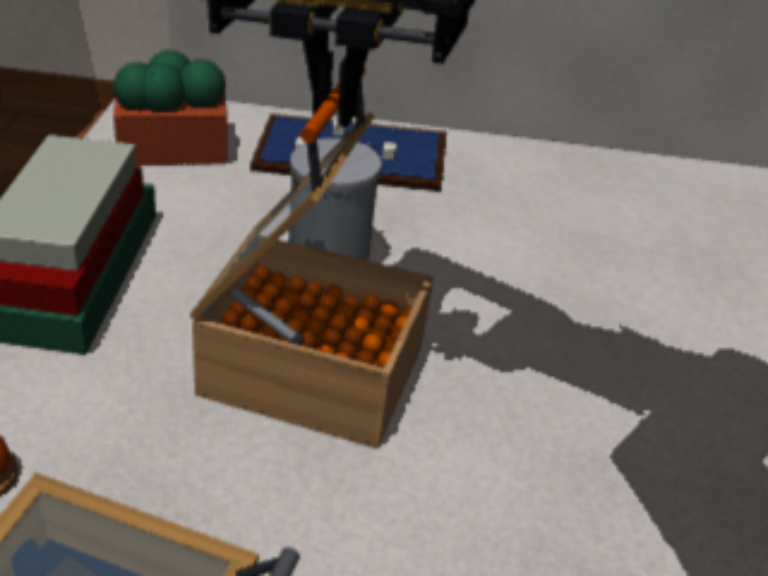

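View pics/c4.png

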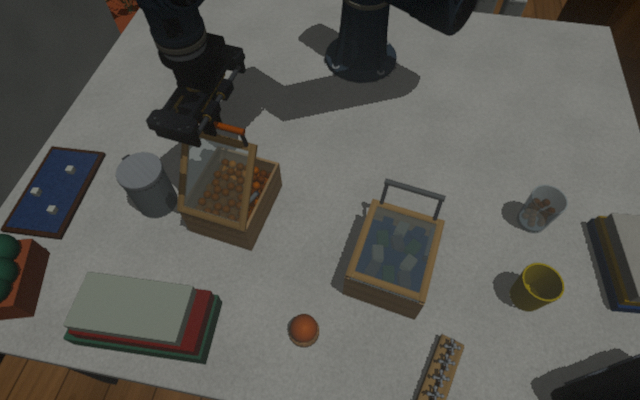

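The stay (crop (298,338) to (235,292)) now points up and back toward the hinge, so it has swung over. I wait a little at about 1.0 rad and look again.

send_rows([
  [[-0.2,0.5,0,0,0,0.3],[0,0.2,0,0,0,0],[0,0,0,0,0,0],[0,0,0,0,0,0],[0,0,0,0,0,0]],
])

```text
time: 5.73
position: [0.563, -0.2091, 0.2665]
tool_rot: [-0.531, -0.467, 0.537, -0.46]
ft_force: [-1.9, -0.6, 1.8]
grip_width: 0.0112
```

Run:
```python
from h import *
arc(.80)
im,d=camera("side");cv2.imwrite("pics/s5.png",cv2.resize(im[120:240,280:440,::-1],None,fx=5,fy=5))
r=R.from_quat(get_obs()["tool_rot"])
t=theta()[0]
for th in np.r_[t:.77:-.04]: print(round(th,2),(r.inv().apply(bar(th-.04)-bar(th))*100).round(2))
```

```text
theta,rad (np.float64(0.9658427085406653), np.float64(0.21215872408695158))
pos [ 0.563  -0.2091  0.2665] shift tool cm [ 1.9617 -2.8762 -0.0565] turn [-0.026  -0.0035  0.1276] q [-0.5389  0.4539  1.4345 -0.0051  1.2656 -0.3959] F [-1.9271 -0.6406  1.8124] w 0.011152997544919498 t 5.7333
0.97 [ 0.37 -0.75  0.  ]
0.93 [ 0.4  -0.74  0.  ]
0.89 [ 0.43 -0.72  0.  ]
0.85 [ 0.46 -0.7   0.  ]
0.81 [ 0.48 -0.68  0.  ]
```

View pics/s5.png

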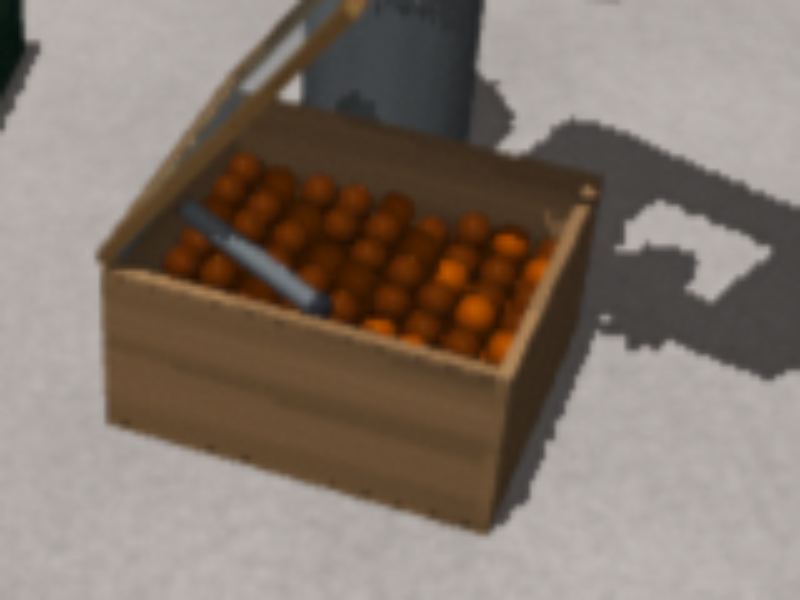

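The stay hasn't moved since the last look and is swung over (pivot about (318,300), tip about (190,212)). I lower gently, watching the force.

send_rows([
  [[0.35,-0.75,0,0,0,0],[0.4,-0.75,0,0,0,0],[0.4,-0.7,0,0,0,0],[0,0,0,0,0,0]],
])

```text
time: 6.12
position: [0.5407, -0.2059, 0.254]
tool_rot: [-0.532, -0.466, 0.536, -0.461]
ft_force: [-1.2, -0.6, 1.1]
grip_width: 0.0112
```

Run:
```python
from h import *
arc(.80)
```

```text
theta,rad (np.float64(0.8440159060867676), np.float64(0.21161033073327326))
pos [ 0.5407 -0.2059  0.254 ] shift tool cm [ 0.6813 -0.6451 -0.0542] turn [-0.0224  0.0026  0.0882] q [-0.5547  0.4334  1.5084 -0.0042  1.2081 -0.412 ] F [-1.1534 -0.6326  1.1007] w 0.011213750496177597 t 6.1167
```

send_rows([
  [[0.3,-0.4,0,0,0,0],[0.3,-0.35,0,0,0,0],[0.1,0,0,0,0,0],[0,0,0,0,0,0]],
])

```text
time: 6.45
position: [0.5329, -0.2048, 0.2485]
tool_rot: [-0.533, -0.464, 0.535, -0.462]
ft_force: [1.2, 0.2, 1.0]
grip_width: 0.0112
```

Run:
```python
from h import *
arc(.80)
im,d=camera("side");cv2.imwrite("pics/s6.png",cv2.resize(im[80:240,280:440,::-1],None,fx=3.7,fy=3.7))
```

```text
theta,rad (np.float64(0.7980445108987042), np.float64(0.2112323523052995))
pos [ 0.5329 -0.2048  0.2485] shift tool cm [ 0.1204  0.1404 -0.0565] turn [-0.0307  0.0046  0.0477] q [-0.5612  0.4268  1.5373 -0.0027  1.1818 -0.4182] F [1.2162 0.2221 0.9577] w 0.011190743465977879 t 6.45
```

View pics/s6.png

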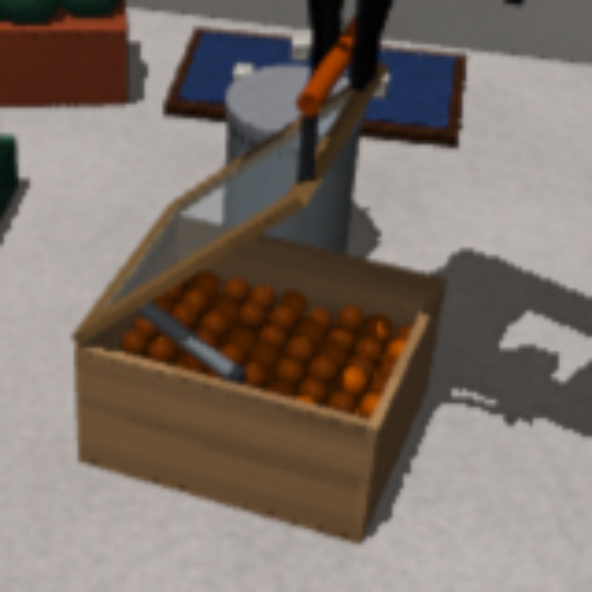

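The lid's frame meets the stay tip near (145,308). I feel for contact by lowering a little further.

send_rows([
  [[0.25,-0.2,0,0,0,0],[0,0,0,0,0,0],[0,0,0,0,0,0]],
])

```text
time: 6.75
position: [0.5329, -0.2048, 0.2484]
tool_rot: [-0.534, -0.463, 0.534, -0.464]
ft_force: [0.8, 0.4, 2.4]
grip_width: 0.011
```

Run:
```python
from h import *
arc(.80)
```

```text
theta,rad (np.float64(0.7972733943673294), np.float64(0.2111993142508371))
pos [ 0.5329 -0.2048  0.2484] shift tool cm [ 0.1094  0.1393 -0.0617] turn [-0.0301  0.0141 -0.0125] q [-0.5622  0.4242  1.5422 -0.0009  1.1733 -0.4199] F [0.828  0.4044 2.3905] w 0.011014273756283811 t 6.75
```

The lid holds at 0.797 rad with an upward reaction, so it is resting on the stay. I release.

send_rows([
  [[0,0,0,0,0,0],[0,0,0,0,0,0],[0,0,0,0,0,0],[0,0,0,0,0,0]],
], gripper=0.5)

```text
time: 7.08
position: [0.5322, -0.2047, 0.2466]
tool_rot: [-0.533, -0.464, 0.535, -0.463]
ft_force: [-0.5, 0.5, 0.1]
grip_width: 0.0304
```

Run:
```python
from h import *
arc(.80)
im,d=camera("side");cv2.imwrite("pics/s7.png",cv2.resize(im[60:240,260:480,::-1],None,fx=3.3,fy=3.3))
```

```text
theta,rad (np.float64(0.7900002646161317), np.float64(0.21015715843339))
pos [ 0.5322 -0.2047  0.2466] shift tool cm [-0.0632  0.2134 -0.0601] turn [-0.0276  0.0106  0.0148] q [-0.5622  0.4264  1.5439 -0.0018  1.1723 -0.4199] F [-0.4631  0.4854  0.1225] w 0.030392506550533854 t 7.0833
```

View pics/s7.png

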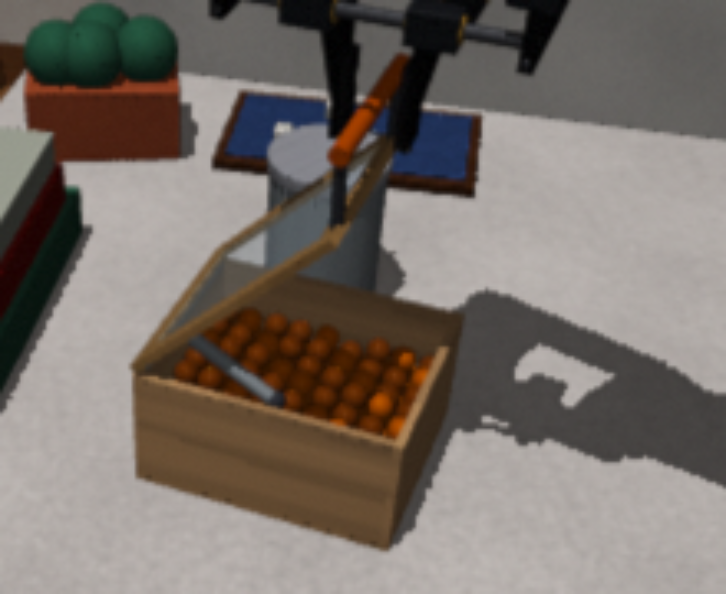

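The fingers have opened clear of the bar (crop (375,110)), and the lid stays up on the stay. I withdraw straight up.

send_rows([
  [[0,0.1,0,0,0,0],[-0.5,0,0,0,0,0],[-1,0,0,0,0,0],[-1.5,0,0,0,0,0],[-2,0,0,0,0,0],[-2,0,0,0,0,0],[-1,0,0,0,0,0],[0,0,0,0,0,0]],
])

```text
time: 7.8
position: [0.5327, -0.2046, 0.3319]
tool_rot: [-0.533, -0.465, 0.535, -0.462]
ft_force: [0.3, 0.1, 0.4]
grip_width: 0.0436
```

Run:
```python
from h import *
o=get_obs();print(o["position"],o["ft_force"],o["joint_velocities"],o["time"])
im,d=camera("side");cv2.imwrite("pics/s8.png",im[:,:,::-1])
hsv=cv2.cvtColor(im,cv2.COLOR_RGB2HSV);m=cv2.inRange(hsv,(3,170,90),(15,255,255));m[:90]=0;m[150:]=0;m[:,:350]=0;m[:,420:]=0
nn,l,s,_=cv2.connectedComponentsWithStats(m);i=1+np.argmax(s[1:,4]);v,u=np.nonzero(l==i);print(s[i])
# bar mid ray meets vertical plane through bar centre, normal to bar
c,r=rays("side",[[u.mean(),v.mean()]]);N=np.array([-H[1],H[0],0]);P=c+r[0]*((HINGE-c)@N)/(r[0]@N);e=P-HINGE
print(P,"R",np.hypot(e[2],e@H),"theta",np.arctan2(e[2],-e@H)-.1825)
```

```text
[ 0.5327 -0.2046  0.3319] [0.3373 0.1136 0.4152] [ 0.0012 -0.012  -0.0077 -0.0009  0.     -0.0002] 7.8
[360  90  17  20 117]
[ 0.5427 -0.2056  0.2491] R 0.19053500636196524 theta 0.7868730255299148
```

View pics/s8.png

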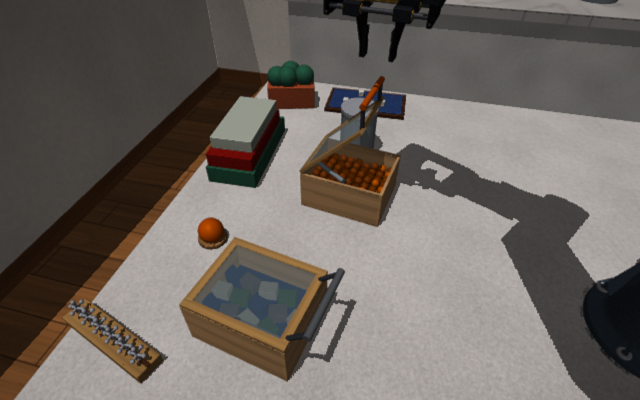

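The lid is propped (bar from about (362,106) to (383,78)), the gripper is clear and the block bin is shut. My mask cut the bar off at row 90 and gave a radius of 0.19, so I redo that check before handing in.

Run:
```python
from h import *
im,d=camera("side")
hsv=cv2.cvtColor(im,cv2.COLOR_RGB2HSV);m=cv2.inRange(hsv,(3,150,70),(15,255,255));k=np.zeros_like(m);k[68:125,352:395]=1;m=m*k
nn,l,s,_=cv2.connectedComponentsWithStats(m);i=1+np.argmax(s[1:,4]);v,u=np.nonzero(l==i);print(s[i])
uv=np.c_[u,v];c0=uv.mean(0);w=np.linalg.svd(uv-c0,full_matrices=False)[2][0];t=(uv-c0)@w
N=np.array([-H[1],H[0],0])
for sgn,tt in ((1,t.min()),(1,t.max())):
  for off in (.061,-.061):
    c,r=rays("side",[c0+w*tt]);P=c+r[0]*((HINGE+off*N-c)@N)/(r[0]@N);e=P-HINGE
    print((c0+w*tt).round(1),off,P,"R",np.hypot(e[2],e@H),"theta",np.arctan2(e[2],-e@H)-.1825)
print(get_obs()["ft_force"])
```

```text
[360  83  20  27 172]
[377.7  83.5] 0.061 [ 0.5199 -0.1408  0.3138] R 0.26199432602490086 theta 0.8271848563876193
[377.7  83.5] -0.061 [ 0.5321 -0.2657  0.2536] R 0.19547473698463558 theta 0.7904019320628398
[360.9 108.9] 0.061 [ 0.5447 -0.1443  0.2613] R 0.20427802930445849 theta 0.7940154272565111
[360.9 108.9] -0.061 [ 0.5619 -0.2699  0.1903] R 0.1267308935825806 theta 0.7058803134324347
[0.029  0.6988 0.2074]
```

The near bar end fits: R 0.204 against the given 0.209, and theta 0.79. I hand in.

Run:
```python
from h import *
print(hand_in())
```

```text
the job is handed in; nothing more can be done
None
```

The marble bin's lid is propped open on its stay, the gripper has let go, and I handed the job in. The last clock reading was about 8 s of the 38 s allowed, and the hand-in gave no verdict.

I pinched the orange bar from above and lifted the lid along its arc to about 0.97 rad. The side camera showed the stay swung over and still. I then lowered the lid until it stopped on the stay at about 0.80 rad, with a small upward reaction, opened the fingers and withdrew about 8 cm straight up.

**Last checks:**
- **Lid angle:** the camera puts the near end of the bar at about 0.79 rad, with a radius of 0.204 m against the given 0.209 m.
- **Gripper:** it is clear of the lid, and the force reading is near zero.
- **Block bin:** its lid looks shut in the last picture.

**Checks that failed or disagreed:**
- **Bar angle, first try:** my first camera check after release cut off part of the bar in the mask and gave a radius of 0.19 m, so I repeated it.
- **Far end of the bar:** the repeat was still incomplete at that end, which gave a radius of 0.195 m. I relied on the near end instead.
- **Stay angle:** I judged this from the pictures only and did not measure it in radians.

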